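# Click-test the shelf push lights and reject the one that will not latch

## Robot

A 6-joint arm with a two-finger parallel gripper is mounted at the origin on the work surface. World frame = base frame: x ahead of the robot, y to its left, z up, the work surface at z = 0. Lengths are in m, angles in rad, forces in N, time in s.
With the tool pointing down it reaches from about 0.35 to 0.775 m from the base axis. Payload 7.3 kg.
Tool frame: the origin (TCP) lies between the finger pads; the fingertips stand ahead of it and the grasp point (between the pads) lies 6 mm ahead of it (robot.tip_extent is the x of the fingertips in the tool frame, in m); x points along the fingers, z is the direction in which the jaws open and shut, and the axes are right-handed (so a half turn about x gives the same grasp; the last joint's range is limited). The gripper opens to 92 mm and grips with 3 to 60 N. Pads are 19 mm wide; open, the fingers measure 130 mm over their backs; the gripper's body (75 mm by 190 mm) begins 47 mm behind the grasp point.
Start: joints at [1.069, 0.342, 1.524, -0, 1.275, -0.146], TCP at [0.183, 0.492, 0.222] pointing down, gripper open.
Joint ranges: [-2.53, 2.53], [-0.77, 2.02], [0.04, 2.7], [-1, 4.14], [0.28, 2.66], [-3.11, 3.11]. Speed limits (rad/s): [2.57, 2.57, 3.14, 3.14, 3.14, 3.14].

## Interface

Orientations are given as [roll, pitch, yaw] about the fixed x, y, z axes, in that order (R = Rz(yaw) Ry(pitch) Rx(roll)).
In Python, from cell import robot gives the robot as it stands. The module is installed in compiled form; this text tells all that it offers.
- The arm moves only by the shell command python3 -m creep 'ROWS' [FORCE]. ROWS is JSON, a list of rows, each an object with "translation": the shift along the tool's x, y, z in m, a list of three; "twist": the turn, a rotation vector about the tool's x, y, z in rad, a list of three; "hand": the opening in per cent of the stroke, from 0 (shut) to 100 (fully open). A call has 1 to 5 rows; each row is the pose to reach, as a shift and turn from the pose measured when the call began, along the tool's axes at that moment; what a row does not reach only later rows make up. A row lasts 1/10 s, in which the tool goes at most 50 mm and 8.59 degrees, less where a joint would pass 70% of its speed; a pose out of reach is approached as far as the arm can. A call with a gripper value outside its range is refused whole. The fingers move at their own pace and stop on an object; FORCE is the grip in N (left out, the last holds). Time passes only in rows, so rows that repeat a pose let the fingers close. It gives the time, the measured TCP pose, the force and the opening at its end, in the units of the state.
- robot.observe(): the state, without advancing time (a new reading comes with each control period).
- robot.read_camera(name): name is "side" or "top" or "wrist"; returns the picture (400x640x3 uint8, blue, green, red); there is no depth.
- robot.calibration(name): a dict with "intrinsics" (3x3 intrinsics, pixels), "cam_to_world" (4x4, takes a point from camera to world coordinates); the wrist camera has in their place "mount" (4x4, takes a point from camera to tool coordinates, whose origin is the TCP and whose axes are the tool frame's). Camera axes: x right, y up, looking along -z (the intrinsics and any distortion apply to the point x, -y, -z); pixel columns grow to the right and rows downward; lengths in m; the calibration is good to about 2 mm. A picture is of the moment at which its call begins: read the wrist's pose just before it. calibration takes no time and is no camera call.
- robot.hand_in(): hands the job in, once; it reports no verdict.
The state is a dict: "time": time; "qpos": joint angles; "qvel": joint speeds; "joint_efforts": joint torques, N m; "tool_pos": TCP position; "tool_rot": TCP orientation; "contact_force": force on the tool from outside, world axes, zero at the start; "torque": the same for the moment, N m; "opening": finger opening in m.
Only numpy, scipy, OpenCV 4.12 (cv2) and the standard library are available. Lean on these libraries where they do the work, as an engineer would, in place of code of your own. Each camera call takes 0.05 s, during which the arm holds its last target. There are 200 camera calls.

## Task

Test the three battery push lights on the storeroom bench by clicking each one's cap fully down and letting go. Leave those that stay down where they lie, switched on; lay any that springs back flat and right way up in the black reject tray, setting it down rather than dropping it. Leave the tub and the boxes alone.

Things in the scene. Friction and masses are not known exactly. Their poses are not given: they have to be found in the camera images.
- lamp_a: Push light A: flat white plastic block, 120 (x) x 56 (y) x 34 (z) mm, about 0.3 kg, loose, lying flat on the bench, its long side roughly pointing away from the robot. Origin at the centre of its underside, z up. Round grey push cap, 40 mm across, on top at x = +22 mm, y = 0; a clear light window on the -x half. The three lights look alike and have swapped places from start to start; at least one is faulty and only clicking shows which.
- lamp_a_button (a joint): How far the push cap of light A is pressed, in m: 0 = fully up (as at the start, cap top 50 mm above the light's underside), 0.012 = fully down (cap top 38 mm). It takes at most about 6 N. A good one snaps down past half way and stays at 0.012 when released (further presses leave it there), or springs back to 0 if not pressed past half way; a faulty one springs back on release and comes to rest about 0.003 m down. Neither needs more than one full press.
- lamp_a_cap (a point): Centre of the top face of the push cap of light A; moves with the cap.
- lamp_b: Push light B: flat white plastic block, 120 (x) x 56 (y) x 34 (z) mm, about 0.3 kg, loose, lying flat on the bench, its long side roughly pointing away from the robot. Origin at the centre of its underside, z up. Round grey push cap, 40 mm across, on top at x = +22 mm, y = 0; a clear light window on the -x half. The three lights look alike and have swapped places from start to start; at least one is faulty and only clicking shows which.
- lamp_b_button (a joint): How far the push cap of light B is pressed, in m: 0 = fully up (as at the start, cap top 50 mm above the light's underside), 0.012 = fully down (cap top 38 mm). It takes at most about 6 N. A good one snaps down past half way and stays at 0.012 when released (further presses leave it there), or springs back to 0 if not pressed past half way; a faulty one springs back on release and comes to rest about 0.003 m down. Neither needs more than one full press.
- lamp_b_cap (a point): Centre of the top face of the push cap of light B; moves with the cap.
- lamp_c: Push light C: flat white plastic block, 120 (x) x 56 (y) x 34 (z) mm, about 0.3 kg, loose, lying flat on the bench, its long side roughly pointing away from the robot. Origin at the centre of its underside, z up. Round grey push cap, 40 mm across, on top at x = +22 mm, y = 0; a clear light window on the -x half. The three lights look alike and have swapped places from start to start; at least one is faulty and only clicking shows which.
- lamp_c_button (a joint): How far the push cap of light C is pressed, in m: 0 = fully up (as at the start, cap top 50 mm above the light's underside), 0.012 = fully down (cap top 38 mm). It takes at most about 6 N. A good one snaps down past half way and stays at 0.012 when released (further presses leave it there), or springs back to 0 if not pressed past half way; a faulty one springs back on release and comes to rest about 0.003 m down. Neither needs more than one full press.
- lamp_c_cap (a point): Centre of the top face of the push cap of light C; moves with the cap.
- tray: Open black plastic reject tray, fixed to the bench, 240 (x) x 210 (y) mm outside, 40 mm high, walls and floor 5 mm thick. Origin at the centre of its underside, z up. It changes place with the lights.
- tub: Bystander: round white lidded plastic tub, 98 mm across, 58 mm high, standing at the far side. Origin at the centre of its underside.
- carton: Bystander: closed cardboard carton, 80 x 110 x 60 mm high, at the far side. Origin at the centre of its underside.
- clear_box: Bystander: lidded clear plastic box, 88 x 118 x 62 mm high, at the far side. Origin at the centre of its underside.
Not all that is in view belongs to the job. Leave any pink look-alike of the lamp_b alone. What is shaped like the lamp_a but blue is not meant.

How it is judged:
At the end, for the whole second after the job is handed in: Each light either has its cap latched down (over 9.5 mm) and lies flat on the bench within 50 mm of its start; or its cap has sprung back after a click (rests 1.5 to 6 mm down) and it lies flat, right way up (0.1 rad), at rest on the tray floor, centre within 100 mm of the tray's in x and y (((value of joint lamp_a_button above 0.0095 m and distance of lamp_a from where it was at the start of the episode below 0.05 m and angle between lamp_a's own z axis and vertical below 0.1 rad and height (world z) of lamp_a below 0.008 m) or (value of joint lamp_a_button between 0.0015 and 0.006 m and x of lamp_a in the frame of tray between -0.1 and 0.1 m and y of lamp_a in the frame of tray between -0.1 and 0.1 m and z of lamp_a in the frame of tray between 0.0025 and 0.009 m and angle between lamp_a's own z axis and vertical below 0.1 rad and linear speed of lamp_a below 0.02 m/s)) and ((value of joint lamp_b_button above 0.0095 m and distance of lamp_b from where it was at the start of the episode below 0.05 m and angle between lamp_b's own z axis and vertical below 0.1 rad and height (world z) of lamp_b below 0.008 m) or (value of joint lamp_b_button between 0.0015 and 0.006 m and x of lamp_b in the frame of tray between -0.1 and 0.1 m and y of lamp_b in the frame of tray between -0.1 and 0.1 m and z of lamp_b in the frame of tray between 0.0025 and 0.009 m and angle between lamp_b's own z axis and vertical below 0.1 rad and linear speed of lamp_b below 0.02 m/s)) and ((value of joint lamp_c_button above 0.0095 m and distance of lamp_c from where it was at the start of the episode below 0.05 m and angle between lamp_c's own z axis and vertical below 0.1 rad and height (world z) of lamp_c below 0.008 m) or (value of joint lamp_c_button between 0.0015 and 0.006 m and x of lamp_c in the frame of tray between -0.1 and 0.1 m and y of lamp_c in the frame of tray between -0.1 and 0.1 m and z of lamp_c in the frame of tray between 0.0025 and 0.009 m and angle between lamp_c's own z axis and vertical below 0.1 rad and linear speed of lamp_c below 0.02 m/s))); the robot touches nothing.
It fails at once if a bystander (tub, carton or clear box) is moved more than 30 mm or tipped (distance of any of tub, carton, clear_box from where it was at the start of the episode above 0.03 m or angle between any of tub, carton, clear_box's own z axis and vertical above 0.25 rad).
It fails at once if a light is dropped: it moves faster than 0.7 m/s out of the fingers (a fall of about 25 mm) ((linear speed of lamp_a above 0.7 m/s and contact force between the fingers and lamp_a below 0.1 N) or (linear speed of lamp_b above 0.7 m/s and contact force between the fingers and lamp_b below 0.1 N) or (linear speed of lamp_c above 0.7 m/s and contact force between the fingers and lamp_c below 0.1 N)).
It also fails if it takes over 64 s, if anything falls off the work surface, if the arm or the gripper's body presses on something with over 40 N, if the wrist force passes 120 N, or if a joint passes its speed limit or range.

## Working session

There is one attempt and no reset: what is moved stays moved. The work goes in short steps, Python scripts to look and compute and a shell command to move; the robot and the scene stay as the last step left them, time stands still between calls to the robot, and variables do not carry over. Pictures are saved under pics/ and viewed, about 8 in all and at most 12, crops included, and the job is handed in when it is done.

```bash
mkdir -p pics; python3 - <<'E'
from cell import robot
import cv2,numpy as np
for n in("top","side"):
    im=robot.read_camera(n); cv2.imwrite(f"pics/{n}0.png",im)
    c=robot.calibration(n); print(n,{k:(np.round(v,3).tolist() if hasattr(v,'__len__') else v) for k,v in c.items()})
s=robot.observe(); print(s, robot.tip_extent)
print(np.round(robot.calibration("wrist")["mount"],3).tolist())
E
```

```text
top {'intrinsics': [[495.594, 0.0, 315.464], [0.0, 495.594, 199.469], [0.0, 0.0, 1.0]], 'cam_to_world': [[-0.012, 0.998, -0.063, 0.45], [-1.0, -0.011, 0.011, -0.005], [0.011, 0.063, 0.998, 1.269], [0.0, 0.0, 0.0, 1.0]]}
side {'intrinsics': [[512.096, 0.0, 319.332], [0.0, 512.096, 191.378], [0.0, 0.0, 1.0]], 'cam_to_world': [[0.947, 0.16, -0.28, 0.205], [-0.322, 0.471, -0.821, -0.943], [0.0, 0.868, 0.497, 0.652], [0.0, 0.0, 0.0, 1.0]]}
{'time': 0.1, 'qpos': array([ 1.06902288e+00,  3.42688226e-01,  1.52491252e+00, -4.63973751e-06,
        1.27537103e+00, -1.45987957e-01]), 'qvel': array([-1.46314074e-03, -2.22979388e-03, -1.69149593e-03, -1.50711615e-03,
        9.05010715e-06,  1.60388213e-03]), 'joint_efforts': array([ 2.33052662e-03, -4.32005596e+01, -2.44694692e+01,  7.19702058e-02,
        5.26516966e-02, -7.07224785e-05]), 'tool_pos': array([0.1826726 , 0.49181408, 0.22119932]), 'tool_rot': array([ 2.99882185,  1.5694172 , -2.06935126]), 'contact_force': array([ 0.61604403, -0.16134906, -0.22994282]), 'torque': array([ 0.03027623, -0.02623362, -0.02898689]), 'opening': 0.0919915693359547} 0.025
[[0.001, 0.246, -0.969, -0.163], [0.002, 0.969, 0.246, 0.066], [1.0, -0.002, 0.0, 0.001], [0.0, 0.0, 0.0, 1.0]]
```

View pics/top0.png

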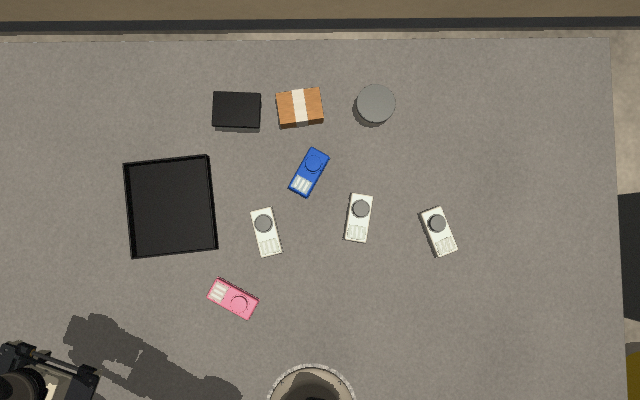

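View pics/side0.png

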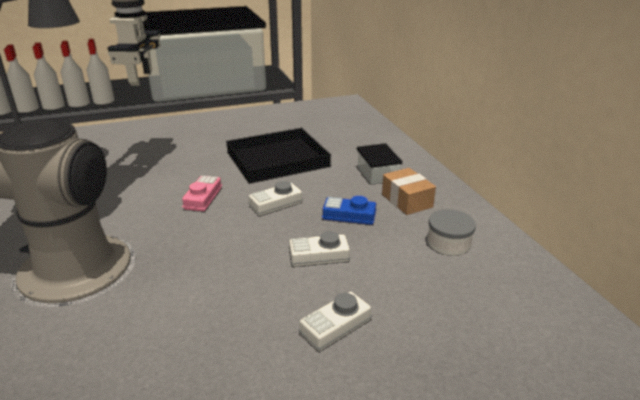

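```bash
cat > h.py <<'E'
from cell import robot
import cv2,numpy as np
from scipy.spatial.transform import Rotation as Ro
def ray(n,uv,z,T=None):
    c=robot.calibration(n); T=c["cam_to_world"] if T is None else T; K=np.array(c["intrinsics"])
    uv=np.atleast_2d(uv).astype(float)
    d=np.c_[(uv[:,0]-K[0,2])/K[0,0],-(uv[:,1]-K[1,2])/K[1,1],-np.ones(len(uv))]@np.array(T)[:3,:3].T
    o=np.array(T)[:3,3]; return o+d*((z-o[2])/d[:,2])[:,None]
def rot(s): return Ro.from_euler('xyz',s["tool_rot"]).as_matrix()
def wristT(s):
    P=np.eye(4);P[:3,:3]=rot(s);P[:3,3]=s["tool_pos"];return P@np.array(robot.calibration("wrist")["mount"])
def go(p,jaw=None,s=None):
    """shift in tool axes to world p; twist so tool x is down and jaws (z) lie along world angle `jaw`"""
    s=s or robot.observe();R=rot(s);t=R.T@(np.array(p)-s["tool_pos"])
    z0=np.arctan2(R[1,2],R[0,2]); 
    if jaw is None: a=z0
    else: a=z0+(jaw-z0+np.pi/2)%np.pi-np.pi/2
    x=np.array([0,0,-1.]);z=np.array([np.cos(a),np.sin(a),0]);G=np.c_[x,np.cross(z,x),z]
    return np.round(t,4).tolist(),np.round(Ro.from_matrix(R.T@G).as_rotvec(),3).tolist()
E
cat > m.py <<'E'
from h import *
im=cv2.imread("pics/top0.png");hsv=cv2.cvtColor(im,cv2.COLOR_BGR2HSV)
w=((hsv[...,2]>165)&(hsv[...,1]<50)).astype(np.uint8);w[:130]=0;w[280:]=0;w[:,550:]=0
cs=[c for c in cv2.findContours(w,0,2)[0] if cv2.contourArea(c)>150]
for c in sorted(cs,key=lambda c:c[:,0,0].mean()):
    h=cv2.convexHull(c);P=ray("top",h[:,0],.034)
    r=cv2.minAreaRect((P[:,:2]*1000).astype(np.float32))
    b=cv2.boundingRect(c);m=np.zeros_like(w);cv2.drawContours(m,[h],-1,1,-1)
    g=cv2.morphologyEx((m&(hsv[...,2]<150)).astype(np.uint8),cv2.MORPH_OPEN,np.ones((5,5),np.uint8));g=max(cv2.findContours(g,0,2)[0],key=cv2.contourArea)
    (u,v),rad=cv2.minEnclosingCircle(g);cap=ray("top",(u,v),.05)[0]
    print("rect",np.round(r[0],0),np.round(r[1],0),r[2],"cap",(round(u),round(v),round(rad,1)),np.round(cap[:2],4))
k=(hsv[...,2]<60).astype(np.uint8);k[:140]=0;k[270:]=0;k[:,:110]=0;k[:,230:]=0
k=max(cv2.findContours(k,0,2)[0],key=cv2.contourArea);P=ray("top",cv2.convexHull(k)[:,0],.04)
print("tray",cv2.minAreaRect((P[:,:2]*1000).astype(np.float32)))
s=robot.observe();print(np.round(rot(s),3).tolist())
E
python3 m.py
```

```text
rect [449. 105.] [117.  55.] 13.321683883666992 cap (262, 223, 9.1) [0.471  0.1119]Traceback (most recent call last):
  File "m.py", line 9, in <module>
    g=cv2.morphologyEx((m&(hsv[...,2]<150)).astype(np.uint8),cv2.MORPH_OPEN,np.ones((5,5),np.uint8));g=max(cv2.findContours(g,0,2)[0],key=cv2.contourArea)
                                                                                                       ~~~^^^^^^^^^^^^^^^^^^^^^^^^^^^^^^^^^^^^^^^^^^^^^^^^
ValueError: max() iterable argument is empty
```

```bash
sed -i 's/^cs=/w=cv2.morphologyEx(w,cv2.MORPH_CLOSE,np.ones((5,5),np.uint8))\ncs=/; s/;g=max(cv2.findContours(g,0,2)\[0\],key=cv2.contourArea)/;g=cv2.findContours(g,0,2)[0]\n    print(cv2.boundingRect(c))\n    if not g: continue\n    g=max(g,key=cv2.contourArea)/' m.py; python3 m.py
```

```text
(250, 206, 32, 52)
rect [449. 105.] [117.  55.] 13.321683883666992 cap (262, 223, 9.1) [0.471  0.1119]
(291, 175, 21, 19)
(345, 193, 28, 50)
(421, 206, 37, 52)
rect [ 445. -325.] [118.  58.] 19.588451385498047 cap (436, 223, 9.2) [ 0.4652 -0.3153]
tray ((515.7605590820312, 340.81683349609375), (239.17791748046875, 216.44712829589844), 5.829774856567383)
[[-0.001, -0.937, 0.348], [-0.001, 0.348, 0.937], [-1.0, 0.0, -0.001]]
```

```bash
python3 - <<'E'
from h import *
im=cv2.imread("pics/top0.png");hsv=cv2.cvtColor(im,cv2.COLOR_BGR2HSV)
w=((hsv[...,2]>165)&(hsv[...,1]<50)).astype(np.uint8);m=np.zeros_like(w);m[185:250,335:385]=w[185:250,335:385]
P=ray("top",cv2.findNonZero(m)[:,0],.034);print(cv2.minAreaRect((P[:,:2]*1000).astype(np.float32)),ray("top",(361,208),.05))
print(go([.470,.111,.09],0.23))
E
```

```text
((482.1943054199219, -126.03799438476562), (54.10505294799805, 117.3573226928711), 79.9503402709961) [[ 0.50431764 -0.13099519  0.05      ]]
([0.1315, -0.402, -0.2567], [0.985, -0.001, 0.0])
```

```bash
python3 -m creep '[{"translation":[0.03,-0.048,-0.03],"twist":[0,0,0],"hand":0},{"translation":[0.05,-0.085,-0.055],"twist":[0,0,0],"hand":0},{"translation":[0.07,-0.125,-0.08],"twist":[0,0,0],"hand":0},{"translation":[0.09,-0.16,-0.1],"twist":[0,0,0],"hand":0},{"translation":[0.11,-0.2,-0.13],"twist":[0,0,0],"hand":0}]' 20
python3 -m creep '[{"translation":[0,-0.202,-0.127],"twist":[0,0,0],"hand":0},{"translation":[0,-0.202,-0.127],"twist":[0,0,0],"hand":0},{"translation":[0,-0.202,-0.127],"twist":[0,0,0],"hand":0},{"translation":[0,-0.202,-0.127],"twist":[0,0,0],"hand":0},{"translation":[0,-0.202,-0.127],"twist":[0,0,0],"hand":0}]'
python3 -c "
from h import *
print(go([.470,.111,.075]),robot.observe()['tool_pos'])"
```

```text
time: 0.6
tool_pos: [0.3187, 0.309, 0.1155]
tool_rot: [3.057, 1.57, -2.011]
contact_force: [0.3, 0.6, 0.6]
opening: 0.0563
time: 1.1
tool_pos: [0.4651, 0.1173, 0.1155]
tool_rot: [3.121, 1.569, -1.948]
contact_force: [0.7, 1.0, -0.3]
opening: 0.0166
([0.0405, -0.0067, -0.0041], [-0.0, -0.001, -0.0]) [0.46514098 0.11728216 0.11547886]
```

```bash
python3 -m creep '[{"translation":[0.02,-0.007,-0.004],"twist":[0,0,0],"hand":0},{"translation":[0.035,-0.007,-0.004],"twist":[0,0,0],"hand":0},{"translation":[0.042,-0.007,-0.004],"twist":[0,0,0],"hand":0},{"translation":[0.046,-0.007,-0.004],"twist":[0,0,0],"hand":0},{"translation":[0.049,-0.007,-0.004],"twist":[0,0,0],"hand":0}]'
python3 -m creep '[{"translation":[0.002,0,0],"twist":[0,0,0],"hand":0},{"translation":[0.003,0,0],"twist":[0,0,0],"hand":0},{"translation":[0.004,0,0],"twist":[0,0,0],"hand":0},{"translation":[0.004,0,0],"twist":[0,0,0],"hand":0}]'
```

```text
time: 1.6
tool_pos: [0.4702, 0.1114, 0.0665]
tool_rot: [-3.114, 1.569, -1.899]
contact_force: [-0.6, -0.0, -0.6]
opening: 0.0006
time: 2.0
tool_pos: [0.4702, 0.1115, 0.0626]
tool_rot: [-2.892, 1.57, -1.677]
contact_force: [-0.3, -0.4, 0.1]
opening: 0.0004
```

```bash
python3 -m creep '[{"translation":[0.001,0,0],"twist":[0,0,0],"hand":0},{"translation":[0.002,0,0],"twist":[0,0,0],"hand":0}]'
python3 - <<'E'
from h import *
cv2.imwrite("pics/s1.png",cv2.resize(robot.read_camera("side")[150:270,200:360],None,fx=4,fy=4))
E
```

```text
time: 2.2
tool_pos: [0.4704, 0.1115, 0.0608]
tool_rot: [-2.555, 1.57, -1.339]
contact_force: [0.7, 0.4, 1.0]
opening: 0.0005
```

View pics/s1.png

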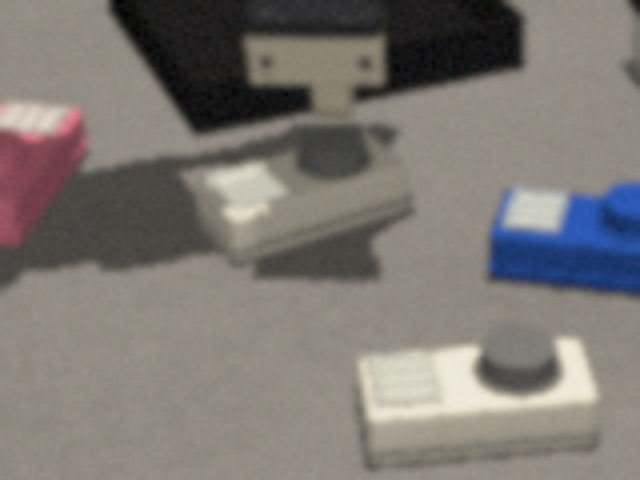

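```bash
for i in 1 2 3; do python3 -m creep '[{"translation":[0.001,0,0],"twist":[0,0,0],"hand":0},{"translation":[0.0015,0,0],"twist":[0,0,0],"hand":0}]' | grep -E "pos|force";done
python3 -c "
from h import *
s=robot.observe();R=rot(s);p=s['tool_pos']+R@[.025,0,0];T=np.linalg.inv(robot.calibration('side')['cam_to_world']);K=np.array(robot.calibration('side')['intrinsics'])
for q in (p,[.470,.111,.05],[.47,.111,.038],[.449,.105,.034]):
  c=T@np.r_[q,1];v=K@[c[0],-c[1],-c[2]];v=v[:2]/v[2];print(q,v,(v-[200,150])*4)"
```

```text
tool_pos: [0.4702, 0.1115, 0.0589]
contact_force: [-0.3, 0.2, -0.1]
tool_pos: [0.4701, 0.1115, 0.0573]
contact_force: [-0.9, 0.4, -1.2]
tool_pos: [0.4701, 0.1114, 0.0557]
contact_force: [-0.1, 0.6, -0.6]
[0.47008917 0.11140545 0.03069703] [282.91662417 191.67198358] [331.66649667 166.68793433]
[0.47, 0.111, 0.05] [282.64528355 184.83390095] [330.58113418 139.33560382]
[0.47, 0.111, 0.038] [282.8197689  189.14979435] [331.2790756  156.59917739]
[0.449, 0.105, 0.034] [275.12202209 193.13345079] [300.48808835 172.53380317]
```

```bash
python3 - <<'E'
from h import *
a=cv2.resize(robot.read_camera("side")[150:230,220:320],(500,400),interpolation=cv2.INTER_CUBIC)
b=cv2.resize(robot.read_camera("wrist"),(480,300))
o=np.zeros((700,500,3),np.uint8);o[:400]=a;o[400:,:480]=b;cv2.imwrite("pics/s2.png",cv2.resize(o,(428,600)))
s=robot.observe();print(s['contact_force'],np.round(s['joint_efforts'],1))
E
```

```text
[-0.61309064 -0.17520058 -0.88042216] [ -0.  -42.6 -17.   -0.    0.1  -0. ]
```

View pics/s2.png

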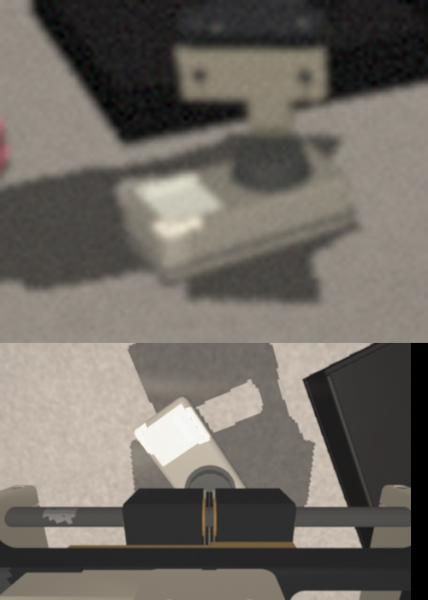

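```bash
python3 -m creep '[{"translation":[-0.01,0,0],"twist":[0,0,0],"hand":0},{"translation":[-0.03,0,0],"twist":[0,0,0],"hand":0},{"translation":[-0.05,0.01,-0.04],"twist":[0,0,0],"hand":0},{"translation":[-0.055,0.03,-0.085],"twist":[0,0,0],"hand":0},{"translation":[-0.055,0.04,-0.12],"twist":[0,0,0],"hand":0}]'
python3 - <<'E'
from h import *
i=robot.read_camera("side");cv2.imwrite("pics/side3.png",i)
a=cv2.resize(i[160:260,230:390],(640,400),interpolation=cv2.INTER_CUBIC)
cv2.imwrite("pics/s3.png",a)
s=robot.observe();b=robot.read_camera("wrist");cv2.imwrite("pics/w3.png",b);T=wristT(s);print(np.round(T,3).tolist())
cv2.imwrite("pics/top3.png",robot.read_camera("top"))
E
```

```text
time: 3.45
tool_pos: [0.3894, 0.0121, 0.1122]
tool_rot: [-2.359, 1.569, -1.143]
contact_force: [0.9, -1.3, -0.2]
opening: 0.0002
[[0.346, -0.91, -0.227, 0.326], [0.938, 0.335, 0.088, 0.034], [-0.004, -0.244, 0.97, 0.274], [0.0, 0.0, 0.0, 1.0]]
```

View pics/s3.png

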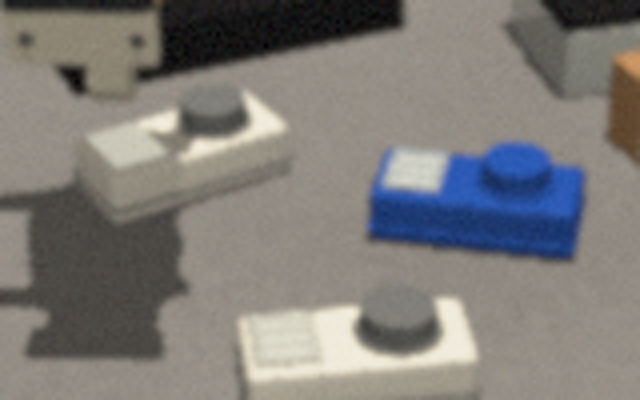

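```bash
cat >> h.py <<'E'
def proj(n,q,T=None):
    c=robot.calibration(n);T=np.linalg.inv(c["cam_to_world"] if T is None else T);K=np.array(c["intrinsics"])
    p=T@np.r_[q,1];v=K@[p[0],-p[1],-p[2]];return v[:2]/v[2]
E
python3 - <<'E'
from h import *
s=robot.observe();R=rot(s);T=wristT(s)
for e in (0,.025):
  q=s['tool_pos']+R@[e,0,0];print(e,q,proj("side",q),proj("top",q),proj("wrist",q,T))
print("cap in wrist",proj("wrist",[.47,.111,.05],T),proj("wrist",[.47,.111,.038],T))
im=np.vstack([cv2.imread("pics/w3.png")[:,:],]);t=cv2.imread("pics/top3.png")[150:290,220:420]
o=np.zeros((600,640,3),np.uint8);o[:340]=cv2.resize(im,(544,340)).__class__((340,640,3),np.uint8)*0;o[:340,:544]=cv2.resize(im,(544,340));o[340:,:371]=cv2.resize(t,(371,260));cv2.imwrite("pics/c4.png",o)
E
```

```text
0 [0.39033492 0.01189741 0.11182448] [258.01975809 186.68815729] [303.11858494 256.52591353] [324.3062662  245.24443201]
0.025 [0.39035044 0.01185981 0.08682451] [258.70973861 196.69635399] [303.28324597 255.97280011] [324.48917453 229.54137769]
cap in wrist [488.43978311 264.36683377] [481.0412999  257.62499328]
```

View pics/c4.png

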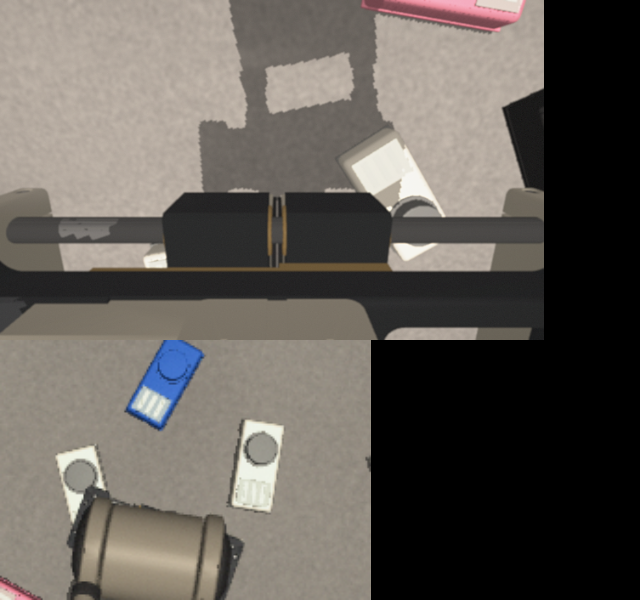

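```bash
python3 - <<'E'
from h import *
s=robot.observe();T=wristT(s)
for dz in (0,.03):
  T2=T.copy();T2[2,3]+=dz
  print(dz,"cap",proj("wrist",[.470,.111,.05],T2),"lamp corners",[np.round(proj("wrist",np.r_[np.array([.449,.105])+Ro.from_euler('z',13.3,degrees=True).as_matrix()[:2,:2]@[a,b],.034],T2)).tolist() for a,b in((-.06,-.028),(-.06,.028),(.06,.028),(.06,-.028))])
print(go([.470,.111,.08]))
E
```

```text
0 cap [488.43978311 264.36683377] lamp corners [[393.0, 191.0], [460.0, 149.0], [531.0, 275.0], [469.0, 310.0]]
0.03 cap [471.12781797 248.59136949] lamp corners [[386.0, 183.0], [445.0, 145.0], [511.0, 259.0], [455.0, 291.0]]
([0.0317, -0.0397, 0.1208], [0.0, -0.001, 0.001])
```

```bash
python3 -m creep '[{"translation":[0.0,-0.02,0.04],"twist":[0,0,0],"hand":0},{"translation":[0.01,-0.03,0.08],"twist":[0,0,0],"hand":0},{"translation":[0.03,-0.04,0.12],"twist":[0,0,0],"hand":0},{"translation":[0.05,-0.04,0.121],"twist":[0,0,0],"hand":0},{"translation":[0.057,-0.04,0.121],"twist":[0,0,0],"hand":0}]'
for i in 1 2 3; do python3 -m creep '[{"translation":[0.0025,0,0],"twist":[0,0,0],"hand":0},{"translation":[0.005,0,0],"twist":[0,0,0],"hand":0}]'|grep -E "pos|force"; done
```

```text
time: 4.1
tool_pos: [0.4701, 0.1129, 0.0531]
tool_rot: [2.664, 1.569, -2.405]
contact_force: [-0.1, 0.3, -0.0]
opening: 0.001
tool_pos: [0.4703, 0.1129, 0.0484]
contact_force: [0.2, 0.5, -1.3]
tool_pos: [0.4708, 0.1126, 0.044]
contact_force: [-0.8, 0.1, 0.5]
tool_pos: [0.471, 0.1124, 0.0394]
contact_force: [-0.3, 0.2, 3.1]
```

```bash
for i in 1 2 3; do python3 -m creep '[{"translation":[0.0015,0,0],"twist":[0,0,0],"hand":0},{"translation":[0.003,0,0],"twist":[0,0,0],"hand":0}]'|grep -E "time|pos|force"; done
```

```text
time: 4.9
tool_pos: [0.471, 0.1124, 0.0365]
contact_force: [-1.2, 0.3, 4.0]
time: 5.1
tool_pos: [0.471, 0.1124, 0.0335]
contact_force: [-1.5, 0.7, 5.7]
time: 5.3
tool_pos: [0.4713, 0.1124, 0.0328]
contact_force: [-12.5, -2.3, 45.2]
```

```bash
python3 -m creep '[{"translation":[-0.01,0,0],"twist":[0,0,0],"hand":0},{"translation":[-0.03,0,0],"twist":[0,0,0],"hand":0},{"translation":[-0.04,-0.02,-0.04],"twist":[0,0,0],"hand":0},{"translation":[-0.04,-0.04,-0.08],"twist":[0,0,0],"hand":0},{"translation":[-0.04,-0.06,-0.12],"twist":[0,0,0],"hand":0}]'|grep -E "time|pos"
python3 -c "
from h import *
print(go([.504,-.130,.046]))
i=robot.read_camera('side');cv2.imwrite('pics/side5.png',i);cv2.imwrite('pics/s5.png',cv2.resize(i[150:270,230:390],(640,480),interpolation=cv2.INTER_CUBIC))"
```

```text
time: 5.8
tool_pos: [0.4858, -0.0223, 0.0733]
([0.0275, -0.0545, -0.0947], [0.0, -0.0, 0.004])
```

View pics/s5.png

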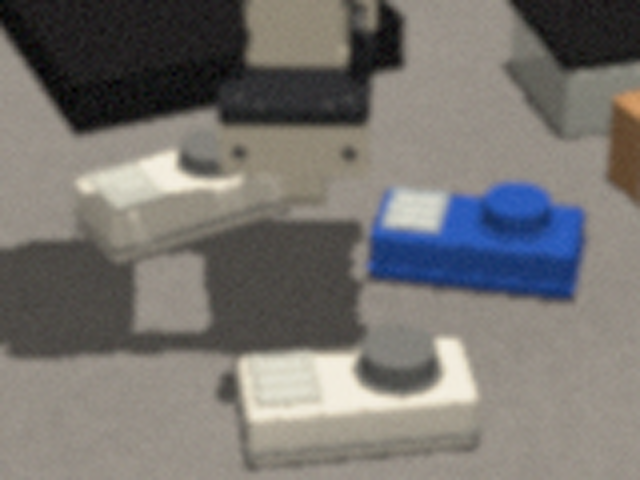

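```bash
python3 -m creep '[{"translation":[0,-0.0275,-0.0475],"twist":[0,0,0],"hand":0},{"translation":[0,-0.0545,-0.094],"twist":[0,0,0],"hand":0},{"translation":[0.01,-0.0545,-0.095],"twist":[0,0,0],"hand":0},{"translation":[0.025,-0.0545,-0.095],"twist":[0,0,0],"hand":0},{"translation":[0.031,-0.0545,-0.095],"twist":[0,0,0],"hand":0}]'|grep -E "time|pos|force"
for i in 1 2 3; do python3 -m creep '[{"translation":[0.0015,0,0],"twist":[0,0,0],"hand":0},{"translation":[0.003,0,0],"twist":[0,0,0],"hand":0}]'|grep -E "pos|force"; done
```

```text
time: 6.35
tool_pos: [0.5043, -0.1369, 0.0413]
contact_force: [0.2, -0.6, 1.4]
tool_pos: [0.504, -0.136, 0.038]
contact_force: [-0.1, 0.5, -0.0]
tool_pos: [0.5042, -0.1355, 0.0351]
contact_force: [0.3, -0.5, -0.6]
tool_pos: [0.5045, -0.1353, 0.0331]
contact_force: [-5.1, 3.0, 21.2]
```

```bash
python3 -m creep '[{"translation":[-0.01,0,0],"twist":[0,0,0],"hand":0},{"translation":[-0.03,0,0],"twist":[0,0,0],"hand":0},{"translation":[-0.04,-0.005,-0.045],"twist":[0,0,0],"hand":0},{"translation":[-0.04,-0.013,-0.09],"twist":[0,0,0],"hand":0},{"translation":[-0.04,-0.02,-0.135],"twist":[0,0,0],"hand":0}]'|grep -E "time|pos"
python3 -c "
from h import *
print(go([.466,-.317,.046]))"
```

```text
time: 7.45
tool_pos: [0.4759, -0.27, 0.0747]
([0.0288, -0.007, -0.0474], [0.0, -0.003, 0.007])
```

```bash
python3 -m creep '[{"translation":[0,-0.007,-0.047],"twist":[0,0,0],"hand":0},{"translation":[0.0,-0.007,-0.047],"twist":[0,0,0],"hand":0},{"translation":[0.02,-0.007,-0.047],"twist":[0,0,0],"hand":0},{"translation":[0.029,-0.007,-0.047],"twist":[0,0,0],"hand":0},{"translation":[0.032,-0.007,-0.047],"twist":[0,0,0],"hand":0}]'|grep -E "time|pos|force"
for i in 1 2 3; do python3 -m creep '[{"translation":[0.0015,0,0],"twist":[0,0,0],"hand":0},{"translation":[0.003,0,0],"twist":[0,0,0],"hand":0}]'|grep -E "pos|force"; done
```

```text
time: 7.95
tool_pos: [0.4658, -0.3159, 0.0422]
contact_force: [-0.9, -0.1, 1.5]
tool_pos: [0.4662, -0.3155, 0.0395]
contact_force: [-0.7, 0.4, -0.3]
tool_pos: [0.4665, -0.3153, 0.0367]
contact_force: [-0.3, 1.0, 0.2]
tool_pos: [0.4667, -0.3153, 0.0337]
contact_force: [0.9, -0.6, 0.9]
```

```bash
python3 -m creep '[{"translation":[0.001,0,0],"twist":[0,0,0],"hand":0},{"translation":[0.002,0,0],"twist":[0,0,0],"hand":0}]'|grep -E "pos|force"
python3 -m creep '[{"translation":[-0.01,0,0],"twist":[0,0,0],"hand":0},{"translation":[-0.03,0,0],"twist":[0,0,0],"hand":0},{"translation":[-0.06,0,0],"twist":[0,0,0],"hand":0},{"translation":[-0.1,0.03,0.03],"twist":[0.1,0,0],"hand":100},{"translation":[-0.12,0.05,0.08],"twist":[0.2,0,0],"hand":100}]'|grep -E "time|pos"
python3 - <<'E'
from h import *
i=robot.read_camera('side');cv2.imwrite('pics/side6.png',i)
o=np.zeros((600,800,3),np.uint8);o[:]=cv2.resize(i[150:360,220:500],(800,600),interpolation=cv2.INTER_CUBIC);cv2.imwrite('pics/s6.png',o)
print(go([.449,.105,.15],np.radians(103.3)))
E
```

```text
tool_pos: [0.4668, -0.3153, 0.0332]
contact_force: [-5.6, 4.2, 20.8]
time: 9.25
tool_pos: [0.4479, -0.2371, 0.1491]
([-0.0001, 0.1784, 0.2836], [-0.798, -0.002, 0.009])
```

View pics/s6.png

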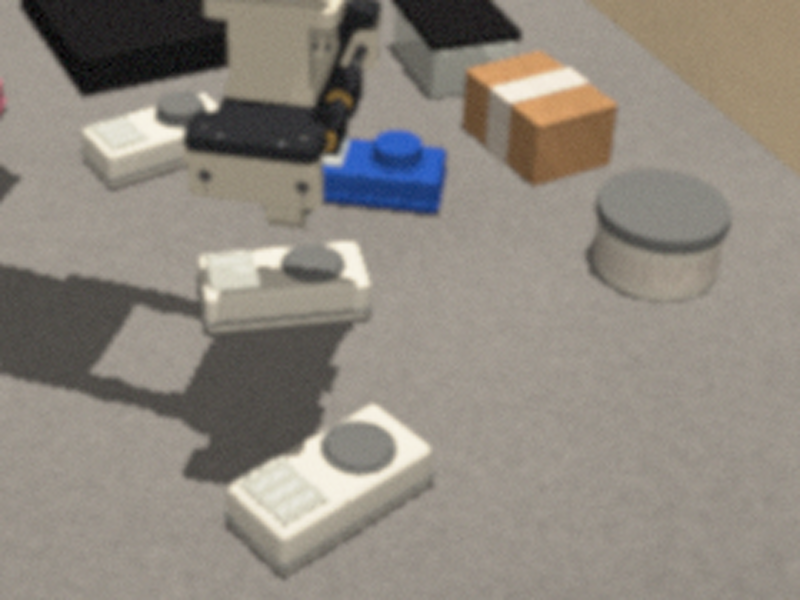

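```bash
python3 -m creep '[{"translation":[0,0.026,0.04],"twist":[-0.14,0,0],"hand":100},{"translation":[0,0.052,0.08],"twist":[-0.28,0,0],"hand":100},{"translation":[0,0.078,0.12],"twist":[-0.42,0,0],"hand":100},{"translation":[0,0.1,0.16],"twist":[-0.56,0,0],"hand":100},{"translation":[0,0.125,0.2],"twist":[-0.7,0,0],"hand":100}]'|grep -E "time|pos"
python3 -c "
from h import *
print(go([.449,.105,.15],np.radians(103.3)))"
```

```text
time: 9.8
tool_pos: [0.4494, 0.0075, 0.1507]
([0.0003, -0.0133, 0.0966], [-0.092, -0.006, 0.009])
```

```bash
python3 -m creep '[{"translation":[0,-0.006,0.045],"twist":[-0.09,0,0],"hand":100},{"translation":[0,-0.013,0.09],"twist":[-0.09,0,0],"hand":100},{"translation":[0,-0.013,0.0966],"twist":[-0.09,0,0],"hand":100},{"translation":[0,-0.013,0.0966],"twist":[-0.09,0,0],"hand":100}]'|grep -E "time|pos|open"
python3 - <<'E'
from h import *
s=robot.observe();i=robot.read_camera('wrist');cv2.imwrite('pics/w7.png',i);T=wristT(s)
c=[.449,.105];r=Ro.from_euler('z',13.3,degrees=True).as_matrix()[:2,:2]
q=np.array([proj("wrist",np.r_[c+r@[a,b],.034],T) for a,b in((-.06,-.028),(-.06,.028),(.06,.028),(.06,-.028))]).astype(int)
print(q.tolist(),go([.449,.105,.10],np.radians(103.3)))
cv2.polylines(i,[q],1,(0,0,255),1);cv2.imwrite('pics/w7a.png',i)
E
```

```text
time: 10.2
tool_pos: [0.4485, 0.1061, 0.1505]
opening: 0.0878
[[290, 122], [358, 122], [355, 257], [293, 257]] ([0.0504, 0.0001, 0.0003], [-0.001, -0.007, 0.008])
```

View pics/w7a.png

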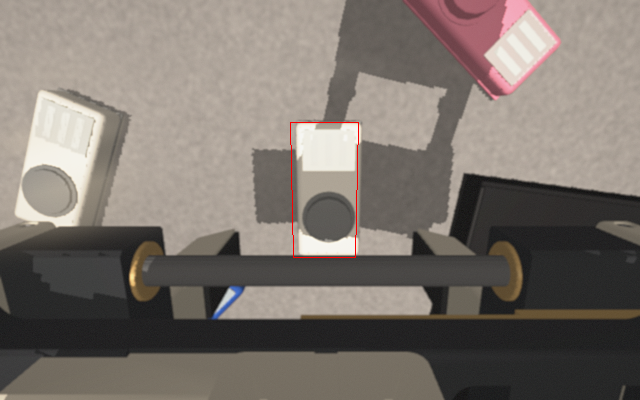

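```bash
python3 -m creep '[{"translation":[0.04,0,0],"twist":[0,0,0],"hand":100},{"translation":[0.08,0,0],"twist":[0,0,0],"hand":100},{"translation":[0.11,0,0],"twist":[0,0,0],"hand":100},{"translation":[0.12,0,0],"twist":[0,0,0],"hand":100},{"translation":[0.125,0,0],"twist":[0,0,0],"hand":100}]'|grep -E "time|pos|force|open"
for i in 1 2; do python3 -m creep '[{"translation":[0.005,0,0],"twist":[0,0,0],"hand":100},{"translation":[0.01,0,0],"twist":[0,0,0],"hand":100}]'|grep -E "pos|force";done
```

```text
time: 10.75
tool_pos: [0.4499, 0.1032, 0.0249]
contact_force: [1.0, 0.0, 1.0]
opening: 0.092
tool_pos: [0.4511, 0.1027, 0.0157]
contact_force: [0.8, -0.6, -0.2]
tool_pos: [0.4519, 0.1027, 0.0061]
contact_force: [-0.0, -0.9, -0.4]
```

```bash
python3 -m creep '[{"translation":[0.002,0,0],"twist":[0,0,0],"hand":100},{"translation":[0.005,0,0],"twist":[0,0,0],"hand":100}]'|grep -E "pos|force"
python3 -m creep '[{"translation":[0,0,0],"twist":[0,0,0],"hand":30},{"translation":[0,0,0],"twist":[0,0,0],"hand":30},{"translation":[0,0,0],"twist":[0,0,0],"hand":30},{"translation":[0,0,0],"twist":[0,0,0],"hand":30},{"translation":[0,0,0],"twist":[0,0,0],"hand":30}]' 25
python3 - <<'E'
from h import *
i=robot.read_camera('side');cv2.imwrite('pics/s8.png',cv2.resize(i[130:230,210:350],(700,500),interpolation=cv2.INTER_CUBIC))
s=robot.observe();print(np.round(rot(s),3).tolist())
E
```

```text
tool_pos: [0.4522, 0.1028, 0.0011]
contact_force: [-0.6, -0.4, 0.1]
time: 11.85
tool_pos: [0.4521, 0.103, 0.0012]
tool_rot: [-2.107, 1.557, -0.307]
contact_force: [-1.0, 1.8, -0.5]
opening: 0.0565
[[0.013, -0.974, -0.227], [-0.004, -0.227, 0.974], [-1.0, -0.012, -0.007]]
```

View pics/s8.png

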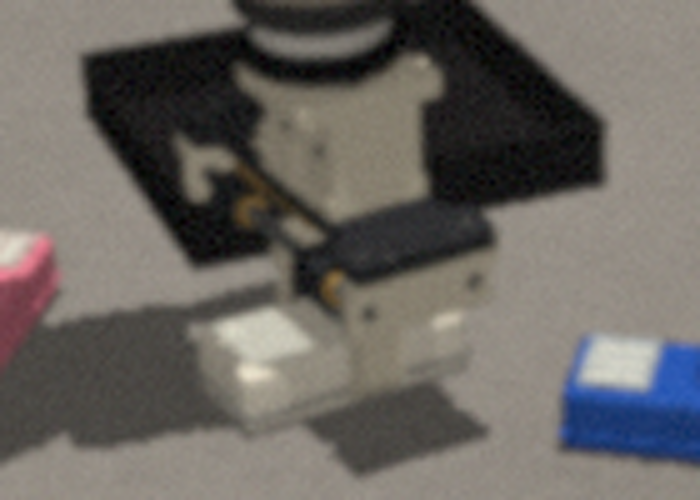

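```bash
python3 -m creep '[{"translation":[-0.015,0,0],"twist":[0,0,0],"hand":30},{"translation":[-0.035,0,0],"twist":[0,0,0],"hand":30},{"translation":[-0.055,0,0],"twist":[0,0,0],"hand":30},{"translation":[-0.075,0,0],"twist":[0,0,0],"hand":30},{"translation":[-0.08,0,0],"twist":[0,0,0],"hand":30}]'|grep -E "time|pos|force|open"
python3 -c "
from h import *
print(go([.518,.339,.08],np.radians(95.8)))"
```

```text
time: 12.4
tool_pos: [0.4519, 0.1033, 0.0827]
contact_force: [0.4, 0.3, -3.4]
opening: 0.0557
([0.0027, -0.1178, 0.2146], [0.128, -0.007, 0.015])
```

Weight (3.4 N) is on the wrist; carrying.

```bash
python3 -m creep '[{"translation":[0,-0.015,0.025],"twist":[0.03,0,0],"hand":30},{"translation":[0,-0.033,0.06],"twist":[0.06,0,0.005],"hand":30},{"translation":[0,-0.051,0.095],"twist":[0.09,0,0.01],"hand":30},{"translation":[0,-0.07,0.13],"twist":[0.12,-0.007,0.015],"hand":30},{"translation":[0,-0.088,0.16],"twist":[0.128,-0.007,0.015],"hand":30}]'|grep -E "time|pos|open"
python3 -m creep '[{"translation":[0,-0.02,0.028],"twist":[0,0,0],"hand":30},{"translation":[0,-0.03,0.045],"twist":[0,0,0],"hand":30},{"translation":[0,-0.03,0.05],"twist":[0,0,0],"hand":30}]'|grep -E "time|pos|open"
python3 - <<'E'
from h import *
print(go([.518,.339,.0065],np.radians(95.8)))
i=robot.read_camera('side');t=robot.read_camera('top')
o=np.hstack([cv2.resize(i[100:210,210:350],(400,314)),cv2.resize(t[140:280,110:290],(400,314))]);cv2.imwrite('pics/s9.png',o)
E
```

```text
time: 12.9
tool_pos: [0.501, 0.2806, 0.0814]
opening: 0.0559
time: 13.2
tool_pos: [0.5259, 0.335, 0.0795]
opening: 0.0557
([0.0731, 0.0073, 0.0048], [0.001, -0.0, -0.003])
```

View pics/s9.png

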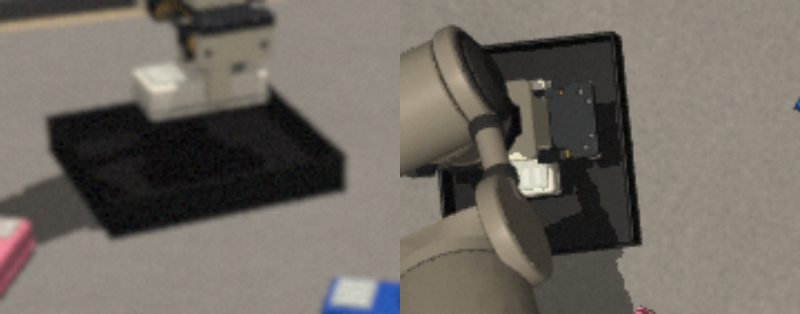

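```bash
python3 -m creep '[{"translation":[0.015,0.007,0.005],"twist":[0,0,0],"hand":30},{"translation":[0.035,0.007,0.005],"twist":[0,0,0],"hand":30},{"translation":[0.05,0.007,0.005],"twist":[0,0,0],"hand":30},{"translation":[0.06,0.007,0.005],"twist":[0,0,0],"hand":30},{"translation":[0.065,0.007,0.005],"twist":[0,0,0],"hand":30}]'|grep -E "time|pos|force|open"
for i in 1 2 3; do python3 -m creep '[{"translation":[0.0015,0,0],"twist":[0,0,0],"hand":30},{"translation":[0.003,0,0],"twist":[0,0,0],"hand":30}]'|grep -E "pos|force";done
```

```text
time: 13.8
tool_pos: [0.5163, 0.3363, 0.0137]
contact_force: [1.1, -0.3, -2.8]
opening: 0.0557
tool_pos: [0.5165, 0.336, 0.0111]
contact_force: [0.3, 0.4, -1.8]
tool_pos: [0.5169, 0.3362, 0.0086]
contact_force: [0.5, 0.2, -2.5]
tool_pos: [0.5168, 0.3363, 0.0062]
contact_force: [-4.8, 0.8, 12.2]
```

```bash
python3 -m creep '[{"translation":[0,0,0],"twist":[0,0,0],"hand":66},{"translation":[0,0,0],"twist":[0,0,0],"hand":80},{"translation":[0,0,0],"twist":[0,0,0],"hand":85},{"translation":[0,0,0],"twist":[0,0,0],"hand":85},{"translation":[0,0,0],"twist":[0,0,0],"hand":85}]'|grep -E "pos|force|open"
python3 -m creep '[{"translation":[-0.02,0,0],"twist":[0,0,0],"hand":85},{"translation":[-0.06,0,0],"twist":[0,0,0],"hand":85},{"translation":[-0.1,0,0],"twist":[0,0,0],"hand":85},{"translation":[-0.15,0,0],"twist":[0,0,0],"hand":85},{"translation":[-0.18,0,0],"twist":[0,0,0],"hand":85}]'|grep -E "time|pos|force|open"
python3 -m creep '[{"translation":[0,0.04,-0.02],"twist":[0,0,0],"hand":85},{"translation":[0,0.08,-0.04],"twist":[0,0,0],"hand":85},{"translation":[0,0.11,-0.08],"twist":[0,0,0],"hand":85},{"translation":[0,0.13,-0.12],"twist":[0,0,0],"hand":85},{"translation":[0,0.14,-0.16],"twist":[0,0,0],"hand":85}]'|grep -E "time|pos"
python3 - <<'E'
from h import *
i=robot.read_camera('side');t=robot.read_camera('top')
cv2.imwrite("pics/topz.png",t);cv2.imwrite("pics/sidez.png",i)
o=np.hstack([cv2.resize(i[110:360,200:400],(400,500)),cv2.resize(t[140:280,110:290],(400,500))]);cv2.imwrite('pics/s10.png',o)
E
```

```text
tool_pos: [0.5169, 0.3363, 0.0062]
contact_force: [-0.4, -0.4, -0.1]
opening: 0.078
time: 15.4
tool_pos: [0.5186, 0.3371, 0.1903]
contact_force: [0.2, 0.1, 1.0]
opening: 0.0777
time: 15.9
tool_pos: [0.3933, 0.1628, 0.1904]
```

View pics/s10.png

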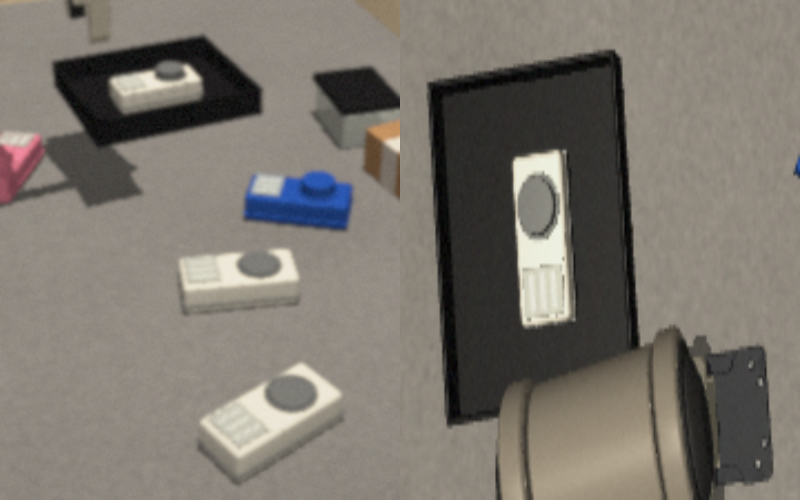

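```bash
python3 -c "
from cell import robot
print(robot.hand_in())"
```

```text
the job is handed in; nothing more can be done
None
```

I clicked all three push lights: two stayed down, and the third sprang back and now lies in the reject tray. The job was handed in at about 16 s of the 64 s allowed; no verdict was reported.

- **Left light (nearest the tray):** I pressed it until it stopped hard (45 N on the wrist) and it sprang back. I gripped it, lowered it until it touched the tray floor, and only then opened the fingers. The last pictures show it flat, right way up and near the middle of the tray.
- **Middle and right lights:** Both snapped down past half way and went on to a hard stop (about 21 N each). The last pictures show both caps down and both lights still where they started.
- **Other objects:** I did not touch the tub, carton, clear box, or the blue and pink look-alikes. The arm was clear of everything at hand-in.

**Checks that disagreed:** The closed fingertips sat about 30 mm higher than the reported tool height and `tip_extent` imply. Because of this my first press on the left light stopped short without touching its cap. I corrected the height using the felt contact, and everything after that agreed with it.

I judged the cap positions by eye and from the press forces, as they cannot be read directly.

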